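# Open the terminal compartment of the stirrer control unit

## Robot

A 6-joint arm with a two-finger parallel gripper is mounted at the origin on the work surface. World frame = base frame: x ahead of the robot, y to its left, z up, the work surface at z = 0. Lengths are in m, angles in rad, forces in N, time in s.
With the tool pointing down it reaches from about 0.35 to 1 m from the base axis. Payload 7.1 kg.
Tool frame: the origin (TCP) lies between the finger pads; the fingertips stand r.tips_ahead ahead of it and the grasp point (between the pads) lies 11 mm behind it (r.tips_ahead is the distance from the TCP to the fingertips, in m); x points along the fingers, y is the direction in which the jaws open and shut, and the axes are right-handed (so a half turn about x gives the same grasp; the last joint's range is limited). The gripper opens to 85 mm and grips with 20 to 120 N. Pads are 22 mm wide; open, the fingers measure 114 mm over their backs; the gripper's body (76 mm by 85 mm) begins 54 mm behind the grasp point. The pads swing forward as they close: fully open they stand 13 mm farther back than shut.
Start: joints at [1.223, 0.423, 1.63, -0, 1.089, -0.019], TCP at [0.202, 0.592, 0.239] pointing down, gripper open.
Joint ranges: [-3, 3], [-0.9, 2.11], [0.09, 2.58], [-1.31, 4.45], [0.11, 2.69], [-2.54, 2.54]. Speed limits (rad/s): [2.39, 2.39, 3.01, 3.14, 3.14, 3.14].

## Interface

Orientations are given as [roll, pitch, yaw] about the fixed x, y, z axes, in that order (R = Rz(yaw) Ry(pitch) Rx(roll)).
In Python, from bench import r gives the robot as it stands.
- The arm moves only by the tool drive_tool, never from a script. Its argument "commands" is a list of rows, each an object of numbers: "x", "y", "z": the shift along the tool's x, y, z in cm; "spin": the turn about the tool's x in degrees; "grip": the finger opening in cm, from 0 to 8.54. A call has 1 to 10 rows; each row is the pose to reach, as a shift and turn from the pose commanded when the call began, along the tool's axes at that moment; what a row does not reach only later rows make up. A row lasts 1/8 s, in which the tool goes at most 62.5 mm and 10.7 degrees, less where a joint would pass 70% of its speed; a pose out of reach is approached as far as the arm can. A call with a gripper value outside its range is refused whole. The fingers move at their own pace and stop on an object; "newtons" is the grip in N (left out, the last holds). Time passes only in rows, so rows that repeat a pose let the fingers close. It gives the time, the measured TCP pose, the force and the opening at its end, in the units of the state.
- r.get_obs(): the state, without advancing time (a new reading comes with each control period).
- r.get_image(name): name is "scene" or "side" or "wrist"; returns the picture (400x640x3 uint8, red, green, blue); there is no depth.
- r.camera_params(name): a dict with "camera_matrix" (3x3 intrinsics, pixels), "extrinsics" (4x4, takes a point from camera to world coordinates). Camera axes: x right, y up, looking along -z (the intrinsics and any distortion apply to the point x, -y, -z); pixel columns grow to the right and rows downward; lengths in m; the calibration is good to about 2 mm. A picture is of the moment at which its call begins: read the wrist's pose just before it. camera_params takes no time and is no camera call; for the wrist camera it gives the pose at the moment of the call.
- r.hand_in(): hands the job in, once; it reports no verdict.
The state is a dict: "t": time; "joints": joint angles; "dq": joint speeds; "tau": joint torques, N m; "tcp_pos": TCP position; "tcp_rot": TCP orientation; "ft_force": force on the tool from outside, world axes, zero at the start; "torque": the same for the moment, N m; "finger_gap": finger opening in m.
Only numpy, scipy, OpenCV 4.12 (cv2) and the standard library are available. Lean on these libraries where they do the work, as an engineer would, in place of code of your own. Each camera call takes 0.05 s, during which the arm holds its last target.

## Task

The terminals of the stirrer control unit are to be checked, so open its terminal compartment. With closed fingertips press the orange snap tab down until the grey cover jumps forward, then push the cover by its rib along the top of the case, away from the tab, until no part of the compartment is covered any more, and leave the cover lying flat on top of the case with the tab let up again and the hand clear. Do not grip, lift or drop the cover, do not touch the terminals inside, and leave everything else on the bench where it is.

Things in the scene. Friction and masses are not known exactly. Their poses are not given: they have to be found in the camera images.
- control_unit: The stirrer's control unit, fixed and heavy on the bench: low white case, 215 mm deep (x), 320 mm long (y), 75 mm high, sloping blue panel along its -x side. Origin at mid-length on the bench, 100 mm behind the panel's foot, 115 mm before the back face. Its flat top (deck): z 75, x -55 to 115, y -160 to 160 mm. The mechanism is centred on x = 15 mm; the cover slides along +y.
- opening (a point): Centre of the terminal compartment's opening in the deck, under the cover, at deck height: 80 mm (x) by 68 mm (y), so y -52 to 16 mm of the unit; 38 mm deep. Axes as the unit's.
- guide_rails (a point): Midpoint between the two aluminium guide rails, at deck height. They run along the seated cover, y -85 to -15 mm of the unit, 110 mm apart and 12 mm high, their lips reaching 3 mm over its edges; beyond them the cover lies free on the bare deck. Two black ejector housings, 10 mm high, stand behind the cover at 36 mm to either side of the tab's middle line.
- tab_top (a point): Centre of the upper face of the orange snap tab, a paddle 34 mm (unit x) by 36 mm (y), 8 mm above the deck when up, at y = -110 mm of the unit, behind the cover's rib (gap from paddle to seated rib 7 mm). Pressed straight down it gives 6.5 mm to a firm stop, staying 1.5 mm above the deck.
- snap_tab (a joint): How far the snap tab is pressed down, m: 0 up, 0.0065 fully down. Spring: 1.5 N to start, 3.5 N fully down; it comes up when let go. From about 0.005 on its nose has left the cover's slot and two spring pins push the cover 8 mm forward (+y of the unit); it then stays released when the tab is let go.
- cover: Grey plastic terminal cover with a yellow label: loose plate 100 mm (x) by 110 (y) by 6 thick, about 0.1 kg, flat on the deck; a rib along its trailing (-y) edge, 70 mm long, 9 thick, 15 high. Origin: centre of underside; axes as the unit's. Seated at x 15, y -30, z 75 mm of the unit, released at y -22. Sliding takes a few N while the tab's nose rubs under it (first 25 mm), then under 1 N.
- cover_rib (a point): Middle of the rib's trailing (-y) face, where the cover is pushed towards the unit's +y: 55 mm behind the cover's centre, 13.5 mm above its underside. The rib's top is 21 mm above the deck, 13 mm above the tab when up.
- cover_corner_front (a point): The cover's trailing corner on the panel side (-x, -y), at its underside.
- cover_corner_back (a point): The cover's trailing corner on the far side (+x, -y), at its underside. The compartment is wholly uncovered when both trailing corners have passed y = 16 mm of the unit.
- terminal_block: The terminal block with coloured wires in the compartment under the cover, 28 by 60 by 20 mm; origin at the centre of its underside, its top 18 mm below the deck. Not to be touched.
- voltage_tester: Bystander: yellow pen tester, 16 by 132 by 14 mm, lying along y on the strip of deck behind the cover's track; origin under its middle.
- beaker: Bystander: empty glass beaker, 72 mm wide, 90 mm high, standing on the bench beyond the unit; origin at its foot.
- stopwatch: Bystander: black stopwatch, 56 mm wide, 16 mm high, on the bench before the panel; origin under its centre.
- sample_tin: Bystander: metal tin, 64 mm wide, 62 mm high, on the bench off the unit's +y end; origin at its foot.
- wash_bottle: Bystander: white wash bottle with red cap, 62 mm wide, 188 mm high, to the left; origin at its foot.
- handset: Bystander: white remote handset, 145 by 45 by 19 mm, on a blue mat to the right; origin under its centre.
- dust_brush: Bystander: wooden brush 200 mm long lying on the blue mat to the right; origin under its middle.
Mind the look-alikes: they are no part of the job. Of the things shaped like the cover, the grey one is meant.

How it is judged:
By the outcome, as a careful person would: the job done as asked, in the order asked, and still so for the second after the job is handed in, with the robot touching nothing.
It also fails if it takes over 42 s, if anything falls off the work surface, if the arm or the gripper's body presses on something with over 40 N, if the wrist force passes 120 N, or if a joint passes its speed limit or range.

## Working session

There is one attempt and no reset: what is moved stays moved. The work goes in short steps, Python scripts to look and compute and a tool call to move; the robot and the scene stay as the last step left them, time stands still between calls to the robot, and variables do not carry over. Pictures are saved under pics/ and viewed, and the job is handed in when it is done.

Besides the shell and the picture viewer there is one more tool, called after ">>>" by a JSON object that holds its "name" and its "arguments", one argument or row to a line. drive_tool: Moves the arm, as the interface text tells. Its arguments: {"type":"object","properties":{"commands":{"type":"array","items":{"type":"object","properties":{"x":{"type":"number"},"y":{"type":"number"},"z":{"type":"number"},"spin":{"type":"number"},"grip":{"type":"number"}}}},"newtons":{"type":"number"}},"required":["commands"]}

```bash
mkdir -p pics; ls
python3 - <<'E'
from bench import r
import cv2,numpy as np
o=r.get_obs();print({k:np.round(v,4) for k,v in o.items()}, r.tips_ahead)
for n in ["scene","side","wrist"]:
    p=r.camera_params(n);print(n,{k:(np.round(v,4).tolist() if not isinstance(v,str) else v) for k,v in p.items()})
    im=r.get_image(n);np.save(f"pics/{n}0.npy",im);cv2.imwrite(f"pics/{n}0.png",im[:,:,::-1])
E
```

```text
pics
{'t': np.float64(0.0), 'joints': array([ 1.223 ,  0.4238,  1.6307,  0.    ,  1.0886, -0.019 ]), 'dq': array([-0.0027,  0.0018,  0.0015,  0.0004,  0.0003,  0.0008]), 'tau': array([-1.60000e-03, -5.57399e+01, -2.81750e+01, -1.00000e-04,
        7.30000e-03, -0.00000e+00]), 'tcp_pos': array([0.2016, 0.591 , 0.2386]), 'tcp_rot': array([-1.6052,  1.5693, -1.9339]), 'ft_force': array([-0.6798,  0.9044,  0.2666]), 'torque': array([ 0.0024, -0.0227,  0.0216]), 'finger_gap': np.float64(0.0855)} 0.008
scene {'camera_matrix': [[502.1241, 0.0, 314.0896], [0.0, 502.1241, 200.5746], [0.0, 0.0, 1.0]], 'extrinsics': [[0.3996, -0.6086, 0.6855, 1.5349], [0.9165, 0.2488, -0.3134, -0.5078], [0.0202, 0.7535, 0.6571, 1.0777], [0.0, 0.0, 0.0, 1.0]]}
side {'camera_matrix': [[490.9905, 0.0, 315.2345], [0.0, 490.9905, 199.3591], [0.0, 0.0, 1.0]], 'extrinsics': [[0.7984, 0.3732, -0.4725, -0.082], [-0.6018, 0.5213, -0.6051, -0.8472], [0.0205, 0.7674, 0.6408, 0.9326], [0.0, 0.0, 0.0, 1.0]]}
wrist {'camera_matrix': [[342.039, 0.0, 317.3393], [0.0, 342.039, 202.896], [0.0, 0.0, 1.0]], 'extrinsics': [[0.3235, -0.9, -0.2922, 0.1283], [0.9462, 0.3073, 0.1011, 0.6158], [-0.0012, -0.3092, 0.951, 0.3728], [0.0, 0.0, 0.0, 1.0]]}
```

View pics/scene0.png

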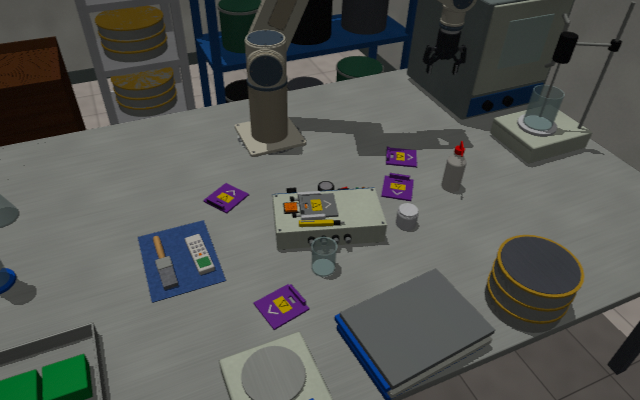

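View pics/side0.png

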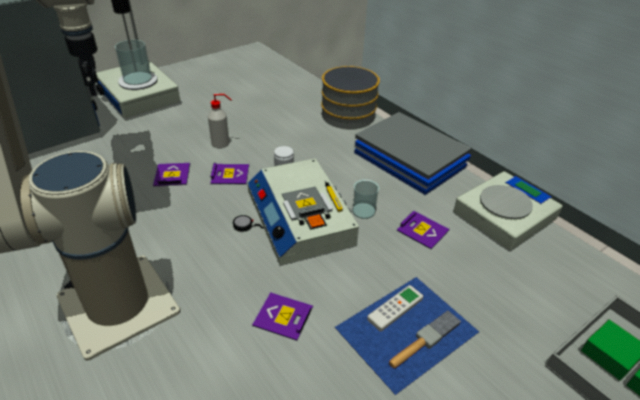

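View pics/wrist0.png

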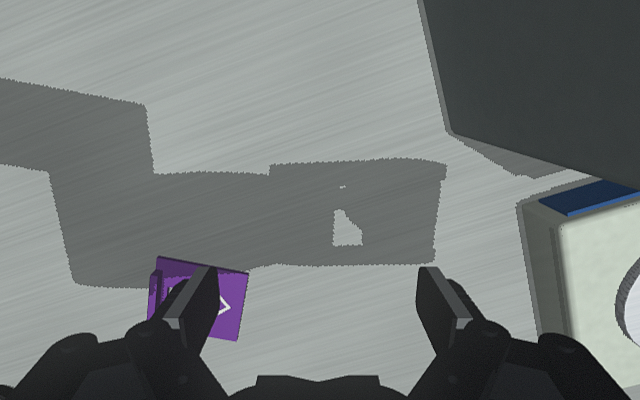

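The scene view shows the unit at about (330,215) with the orange tab at (291,208). The side view shows it at about (305,210). I'll enlarge both and measure.

```bash
cat > h.py <<'E'
import numpy as np,cv2
from bench import r
def ray(n,uv,P=None):
    P=P or r.camera_params(n);K=np.array(P["camera_matrix"]);E=np.array(P["extrinsics"])
    p=np.linalg.inv(K)@[uv[0],uv[1],1]
    d=E[:3,:3]@np.array([p[0],-p[1],-p[2]]);return E[:3,3],d/np.linalg.norm(d)
def plane(n,uv,z,P=None):
    o,d=ray(n,uv,P);return o+d*(z-o[2])/d[2]
def proj(n,X,P=None):
    P=P or r.camera_params(n);K=np.array(P["camera_matrix"]);E=np.array(P["extrinsics"])
    c=E[:3,:3].T@(np.array(X)-E[:3,3]);c=K@np.array([c[0],-c[1],-c[2]]);return c[:2]/c[2]
def orange(im):
    h=cv2.cvtColor(im,cv2.COLOR_RGB2HSV);return cv2.inRange(h,(5,180,120),(16,255,255))
E
python3 - <<'E'
from h import *
for n,(x0,y0,x1,y1) in {"scene":(260,165,400,270),"side":(225,140,385,270)}.items():
    im=np.load(f"pics/{n}0.npy");c=im[y0:y1,x0:x1]
    cv2.imwrite(f"pics/{n}0c.png",cv2.resize(c,(800,int(800*(y1-y0)/(x1-x0))) ,interpolation=cv2.INTER_CUBIC)[:,:,::-1])
    m=orange(im);k,l,s,ce=cv2.connectedComponentsWithStats(m)
    for i in range(1,k):
        if s[i,4]>15: print(n,s[i],ce[i],plane(n,ce[i],.083).round(4))
E
```

```text
scene [285 202  12   9  84] [290.5 206. ] [ 0.4931 -0.1082  0.083 ]
side [308 215  16  12 142] [315.3028169  220.28873239] [ 0.4941 -0.1121  0.083 ]
```

View pics/scene0c.png

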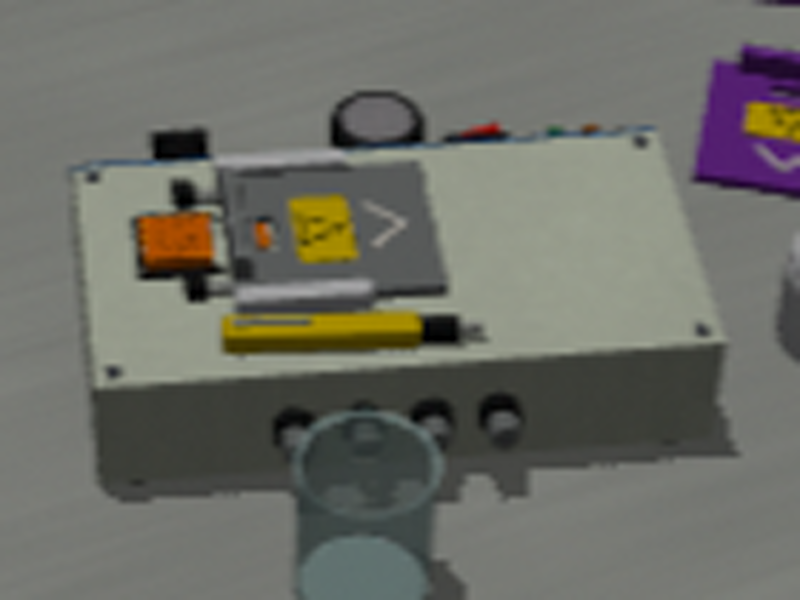

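View pics/side0c.png

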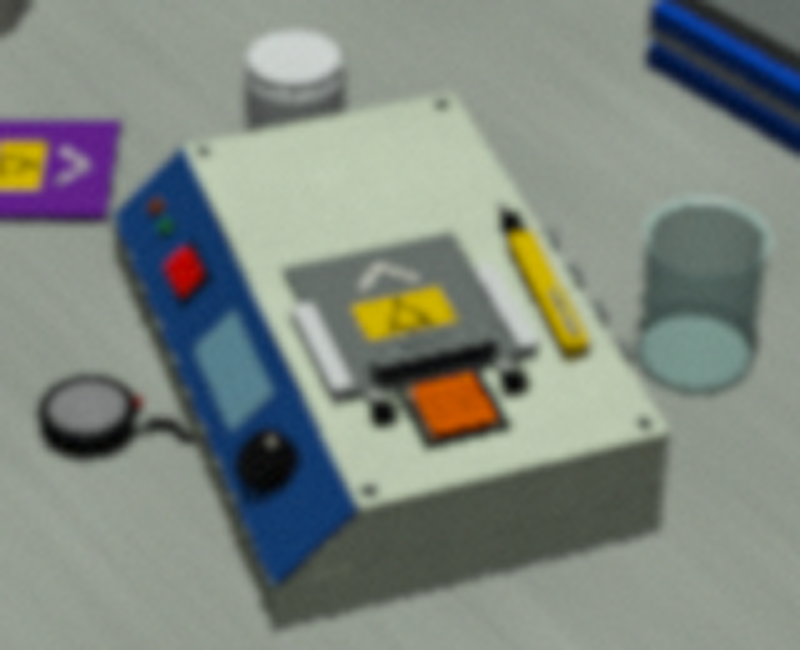

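Run:
```python
from h import *
U=np.array([[-55,-160],[-55,160],[115,160],[115,-160]])/1000
C={"scene":(np.array([[70,167],[655,127],[722,345],[95,387]])/5.714+[260,165]-.4),
"side":(np.array([[352,512],[180,147],[455,95],[667,435]])/5+[225,140]-.4)}
allA=[];allB=[]
def fit(A,B):
    ca,cb=A.mean(0),B.mean(0);a,b=A-ca,B-cb
    th=np.arctan2((a[:,0]*b[:,1]-a[:,1]*b[:,0]).sum(),(a*b).sum())
    R=np.array([[np.cos(th),-np.sin(th)],[np.sin(th),np.cos(th)]]);t=cb-R@ca
    return th,R,t,(A@R.T+t-B)*1000
for n,c in C.items():
    W=np.array([plane(n,q,.075)[:2] for q in c]);th,R,t,e=fit(U,W)
    print(n,th,np.degrees(th),t.round(4));print(e.round(1));print("tab",(R@[.015,-.110]+t).round(4))
    allA.append(U);allB.append(W)
th,R,t,e=fit(np.vstack(allA),np.vstack(allB));print(np.degrees(th),t)
for nm,q in dict(tab=(15,-110),rib=(15,-85)).items(): print(nm,R@np.array(q)/1000+t)
print(r.get_obs()['t'])
```

```text
scene -0.28893684248146745 -16.554861620024358 [0.5088 0.0013]
[[-0.2  1.1]
 [ 1.5 -1.7]
 [-1.2  2.1]
 [-0.1 -1.4]]
tab [ 0.4918 -0.1084]
side -0.29593789030549894 -16.95599211251061 [ 0.5102 -0.0025]
[[-0.1 -0.2]
 [ 0.7 -0.3]
 [-0.2  1.3]
 [-0.4 -0.9]]
tab [ 0.4925 -0.1121]
-16.755153273722925 [ 0.50948257 -0.00060602]
tab [ 0.49213469 -0.11026025]
rib [ 0.49934175 -0.08632162]
0.15
```

```bash
cat >> h.py <<'E'
from scipy.spatial.transform import Rotation as Ro
def tool():
    o=r.get_obs();return np.array(o['tcp_pos']),Ro.from_euler('xyz',o['tcp_rot']).as_matrix(),o
E
python3 - <<'E'
from h import *
p,R,o=tool();print(R.round(3))
def bott(n,uv):return plane(n,uv,0.0)
print("bottle foot",bott("scene",(454,190)),bott("side",(219,147)))
print("cap",plane("scene",(461,143),.188),plane("side",(216,99),.188))
th=np.radians(-16.75)
for s in (1,-1):
    d=s*np.array([np.cos(th),np.sin(th),0]);t=R.T@d;print("spin deg",np.degrees(np.arctan2(t[2],t[1])))
print("shift cm",(R.T@(np.array([.492,-.110,.20])-p)*100).round(2))
E
```

```text
[[-0.     0.323  0.946]
 [-0.001  0.946 -0.323]
 [-1.    -0.001 -0.   ]]
bottle foot [0.53962867 0.46530965 0.        ] [5.07369008e-01 4.42580677e-01 1.11022302e-16]
cap [0.52929691 0.453065   0.188     ] [0.50897683 0.42395673 0.188     ]
spin deg 87.91252138547375
spin deg -92.08747861452625
shift cm [  3.94 -56.98  50.12]
```

>>> {"name": "drive_tool", "arguments": {
  "commands": [
    {"y":-4.4,"z":3.9,"spin":6.8,"grip":0},
    {"y":-8.8,"z":7.7,"spin":13.6,"grip":0},
    {"y":-13.2,"z":11.6,"spin":20.4,"grip":0},
    {"y":-17.6,"z":15.5,"spin":27.2,"grip":0},
    {"y":-22,"z":19.3,"spin":34,"grip":0},
    {"y":-26.4,"z":23.2,"spin":40.8,"grip":0},
    {"y":-30.8,"z":27.1,"spin":47.6,"grip":0},
    {"y":-35.2,"z":31,"spin":54.4,"grip":0},
    {"y":-39.6,"z":34.8,"spin":61.2,"grip":0},
    {"y":-44,"z":38.7,"spin":68,"grip":0}
  ]
}}

```text
schema error: expected keys x, y, z, spin, grip
```

```bash
cat >> h.py <<'E'
def plan(tgt,th=np.radians(-16.75)):
    p,R,o=tool();print("t",o['t'],"tcp",p.round(4),"f",np.round(o['ft_force'],2),"gap",o['finger_gap'])
    t=R.T@np.array([np.cos(th),np.sin(th),0]);print("spin",np.degrees(np.arctan2(t[2],t[1])).round(2),"shift cm",(R.T@(np.array(tgt)-p)*100).round(2))
E
python3 -c "
from h import *
plan([.492,-.110,.16])"
```

```text
t 0.15 tcp [0.2016 0.5911 0.2387] f [-0.16 -0.02 -0.53] gap 0.08550432534862654
spin 87.91 shift cm [  7.94 -56.97  50.12]
```

>>> {"name": "drive_tool", "arguments": {
  "commands": [
    {"x":0,"y":-4.4,"z":3.9,"spin":6.8,"grip":0},
    {"x":0,"y":-8.8,"z":7.7,"spin":13.6,"grip":0},
    {"x":0,"y":-13.2,"z":11.6,"spin":20.4,"grip":0},
    {"x":0,"y":-17.6,"z":15.5,"spin":27.2,"grip":0},
    {"x":0,"y":-22,"z":19.3,"spin":34,"grip":0},
    {"x":0,"y":-26.4,"z":23.2,"spin":40.8,"grip":0},
    {"x":0,"y":-30.8,"z":27.1,"spin":47.6,"grip":0},
    {"x":0,"y":-35.2,"z":31,"spin":54.4,"grip":0},
    {"x":0,"y":-39.6,"z":34.8,"spin":61.2,"grip":0},
    {"x":0,"y":-44,"z":38.7,"spin":68,"grip":0}
  ]
}}

```text
t: 1.4
tcp_pos: [0.4264, 0.0483, 0.2395]
tcp_rot: [1.804, 1.57, 0.285]
ft_force: [1.7, 1.4, -0.5]
finger_gap: 0.0001
```

```bash
python3 -c "
from h import *
plan([.492,-.110,.16])"
```

```text
t 1.4 tcp [0.4264 0.0483 0.2395] f [ 1.68  1.41 -0.51] gap 0.00012670722429901837
spin 19.69 shift cm [ 7.95  5.74 16.14]
```

>>> {"name": "drive_tool", "arguments": {
  "commands": [
    {"x":1.5,"y":1.4,"z":4.0,"spin":5,"grip":0},
    {"x":3.5,"y":2.8,"z":8.0,"spin":10,"grip":0},
    {"x":5.5,"y":4.2,"z":12.0,"spin":15,"grip":0},
    {"x":7.3,"y":5.6,"z":15.8,"spin":19.7,"grip":0},
    {"x":7.3,"y":5.6,"z":15.8,"spin":19.7,"grip":0},
    {"x":7.3,"y":5.6,"z":15.8,"spin":19.7,"grip":0}
  ]
}}

```text
t: 2.15
tcp_pos: [0.4901, -0.1043, 0.1661]
tcp_rot: [-1.661, 1.57, 2.763]
ft_force: [-0.9, 0.9, -0.1]
finger_gap: -0.0
```

Run:
```python
from h import *
plan([.492,-.110,.16])
P=r.camera_params("wrist");im=r.get_image("wrist");np.save("pics/w1.npy",im)
cv2.imwrite("pics/w1.png",im[:,:,::-1])
print(np.array(P["extrinsics"]).round(3).tolist())
m=orange(im);k,l,s,ce=cv2.connectedComponentsWithStats(m)
for i in range(1,k):
    if s[i,4]>15:print(s[i],ce[i],plane("wrist",ce[i],.083,P))
import pickle;pickle.dump(P,open("pics/w1.pkl","wb"))
```

```text
t 2.15 tcp [ 0.4901 -0.1043  0.1661] f [-0.94  0.85 -0.13] gap -2.6735911248537132e-05
spin 0.22 shift cm [0.61 0.35 0.49]
[[0.958, 0.271, 0.088, 0.514], [-0.285, 0.912, 0.295, -0.029], [-0.0, -0.308, 0.951, 0.3], [0.0, 0.0, 0.0, 1.0]]
```

View pics/w1.png

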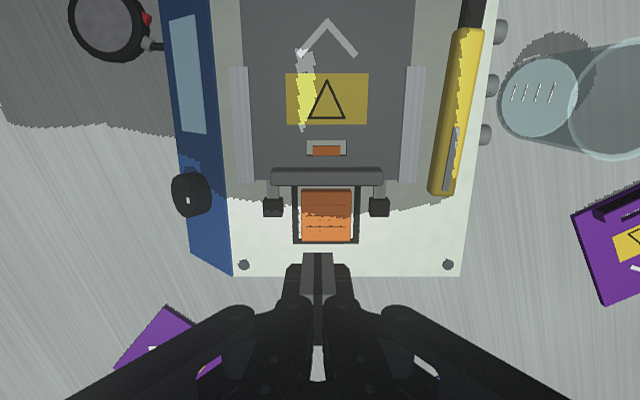

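Run:
```python
from h import *
import pickle;P=pickle.load(open("pics/w1.pkl","rb"))
q=lambda u,z:plane("wrist",u,z,P)[:2]
print("tab",q((326,216),.083), "corners",[q(c,.083).round(4).tolist() for c in ((301,189),(351,189),(352,242),(302,242))])
a,b=q((271,176),.096),q((383,176),.096);print("rib",a,b,np.linalg.norm(a-b),np.degrees(np.arctan2(*(b-a)[::-1])),(a+b)/2)
a,b=q((229,66),.087),q((231,182),.087);print("L rail",a,b,np.degrees(np.arctan2(-(a-b)[0],(a-b)[1])))
a,b=q((425,66),.087),q((424,182),.087);print("R rail",a,b,np.degrees(np.arctan2(-(a-b)[0],(a-b)[1])))
a,b=q((244,265),.075),q((448,265),.075);print("screws",np.degrees(np.arctan2(*(b-a)[::-1])),(a+b)/2)
print(proj("wrist",[.4901,-.1043,.1581],P))
im=np.load("pics/w1.npy")[130:330,200:440];cv2.imwrite("pics/w1c.png",cv2.resize(im,None,fx=3,fy=3)[:,:,::-1])
```

```text
tab [ 0.49706613 -0.10755143] corners [[0.4865, -0.0847], [0.5181, -0.0941], [0.509, -0.1311], [0.4758, -0.1212]]
rib [ 0.47305694 -0.06823473] [ 0.5387843  -0.08778552] 0.06857345493428259 -16.565258556149942 [ 0.50592062 -0.07801013]
L rail [ 0.46916049 -0.00105231] [ 0.44530511 -0.06635293] -20.06806980292287
R rail [ 0.57816609 -0.03349174] [ 0.56421642 -0.10172242] -11.554806453526073
screws -16.558037563546375 [ 0.49986869 -0.15148047]
[313.52392685 269.24376346]
```

View pics/w1c.png

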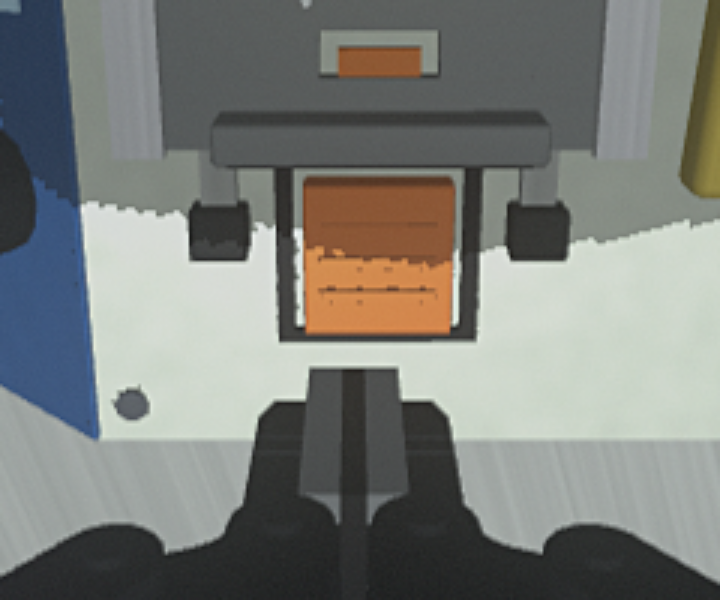

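```bash
python3 -c "
from h import *
plan([.4935,-.1105,.097],np.radians(-16.6))"
```

```text
t 2.2 tcp [ 0.4902 -0.1039  0.1665] f [1.09 0.48 0.47] gap 0.00010349605017064432
spin 0.11 shift cm [6.95 0.5  0.54]
```

>>> {"name": "drive_tool", "arguments": {
  "commands": [
    {"x":3,"y":0.5,"z":0.5,"spin":0.1,"grip":0},
    {"x":6,"y":0.5,"z":0.5,"spin":0.1,"grip":0},
    {"x":7,"y":0.5,"z":0.5,"spin":0.1,"grip":0},
    {"x":7,"y":0.5,"z":0.5,"spin":0.1,"grip":0}
  ]
}}

```text
t: 2.7
tcp_pos: [0.4938, -0.1101, 0.0965]
tcp_rot: [-1.537, 1.57, 2.887]
ft_force: [-0.5, -0.7, 0.1]
finger_gap: -0.0001
```

Run:
```python
from h import *
plan([.4935,-.1105,.0845],np.radians(-16.6))
im=r.get_image("wrist");cv2.imwrite("pics/w2.png",cv2.resize(im[130:330,200:440],None,fx=3,fy=3)[:,:,::-1])
```

```text
t 2.7 tcp [ 0.4938 -0.1101  0.0965] f [-0.52 -0.66  0.15] gap -0.0001302960873112861
spin 0.03 shift cm [ 1.2  -0.01  0.05]
```

View pics/w2.png

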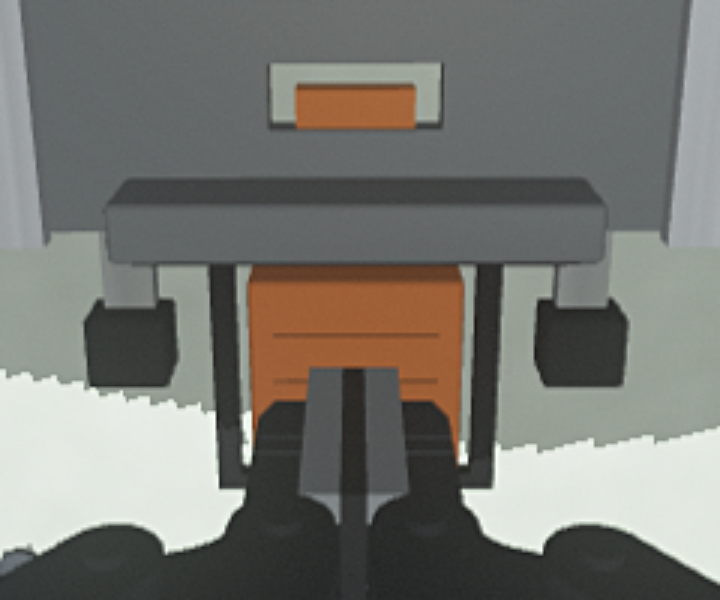

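The closed fingertips are centred over the tab: finger gap at column 353, tab middle at column 356, rib clear ahead. Next I press.

>>> {"name": "drive_tool", "arguments": {
  "commands": [
    {"x":0.5,"y":0,"z":0,"spin":0,"grip":0},
    {"x":0.8,"y":0,"z":0,"spin":0,"grip":0},
    {"x":1.1,"y":0,"z":0,"spin":0,"grip":0},
    {"x":1.2,"y":0,"z":0,"spin":0,"grip":0},
    {"x":1.2,"y":0,"z":0,"spin":0,"grip":0}
  ]
}}

```text
t: 3.38
tcp_pos: [0.4946, -0.1109, 0.0845]
tcp_rot: [1.709, 1.57, -0.152]
ft_force: [2.6, 1.3, 3.4]
finger_gap: 0.0001
```

Run:
```python
from h import *
plan([.4935,-.1105,.0845],np.radians(-16.6))
im=r.get_image("wrist");cv2.imwrite("pics/w3.png",cv2.resize(im[130:330,200:440],None,fx=3,fy=3)[:,:,::-1])
```

```text
t 3.375 tcp [ 0.4946 -0.1109  0.0845] f [2.64 1.32 3.4 ] gap 5.951976716001766e-05
spin -0.04 shift cm [ 0.   -0.11 -0.  ]
```

View pics/w3.png

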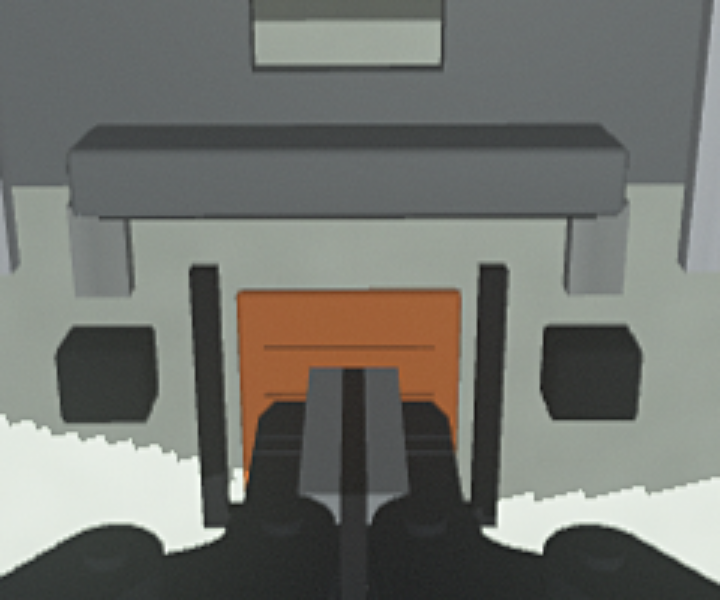

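The cover has jumped forward: its rib bottom is at row 215 and clear of the ejector pins, and the tab is at the stop with 3.4 N. I'll let the tab up and start pushing.

>>> {"name": "drive_tool", "arguments": {
  "commands": [
    {"x":-0.6,"y":0,"z":0,"spin":0,"grip":0},
    {"x":-1.1,"y":-0.1,"z":0,"spin":0,"grip":0},
    {"x":-1.1,"y":-0.1,"z":0,"spin":0,"grip":0},
    {"x":-1.1,"y":-0.1,"z":-0.8,"spin":0,"grip":0},
    {"x":-1.1,"y":-0.1,"z":-1.6,"spin":0,"grip":0},
    {"x":-1.1,"y":-0.1,"z":-2.2,"spin":0,"grip":0},
    {"x":-1.1,"y":-0.1,"z":-2.8,"spin":0,"grip":0},
    {"x":-1.1,"y":-0.1,"z":-3.4,"spin":0,"grip":0},
    {"x":-1.1,"y":-0.1,"z":-3.4,"spin":0,"grip":0}
  ]
}}

```text
t: 4.55
tcp_pos: [0.5028, -0.0775, 0.0953]
tcp_rot: [-2.543, 1.571, 1.879]
ft_force: [-0.7, -0.1, -1.1]
finger_gap: 0.0
```

Run:
```python
from h import *
plan([.4935,-.1105,.095],np.radians(-16.6))
im=r.get_image("wrist");cv2.imwrite("pics/w4.png",im[:,:,::-1])
```

```text
t 4.55 tcp [ 0.5028 -0.0775  0.0953] f [-0.68 -0.11 -1.05] gap 2.272144050699562e-05
spin -0.01 shift cm [0.03 0.05 3.43]
```

View pics/w4.png

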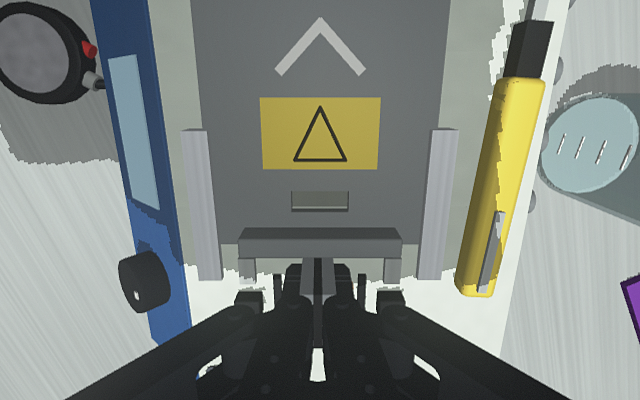

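>>> {"name": "drive_tool", "arguments": {
  "commands": [
    {"x":0,"y":0,"z":-0.8,"spin":0,"grip":0},
    {"x":0,"y":0,"z":-1.6,"spin":0,"grip":0},
    {"x":0,"y":0,"z":-2.4,"spin":0,"grip":0},
    {"x":0,"y":0,"z":-3.2,"spin":0,"grip":0},
    {"x":0,"y":0,"z":-4.0,"spin":0,"grip":0},
    {"x":0,"y":0,"z":-4.8,"spin":0,"grip":0},
    {"x":0,"y":0,"z":-5.5,"spin":0,"grip":0},
    {"x":0,"y":0,"z":-6.0,"spin":0,"grip":0},
    {"x":0,"y":0,"z":-6.3,"spin":0,"grip":0},
    {"x":0,"y":0,"z":-6.3,"spin":0,"grip":0}
  ]
}}

```text
t: 5.85
tcp_pos: [0.5209, -0.0174, 0.0953]
tcp_rot: [2.739, 1.571, 0.878]
ft_force: [-0.1, -0.0, -0.2]
finger_gap: 0.0
```

Run:
```python
from h import *
plan([.4935,-.1105,.095],np.radians(-16.6))
im=r.get_image("wrist");cv2.imwrite("pics/w5.png",im[:,:,::-1])
```

```text
t 5.85 tcp [ 0.5209 -0.0174  0.0953] f [-0.1  -0.01 -0.25] gap 6.6038123391718835e-06
spin -0.03 shift cm [0.03 0.04 9.71]
```

View pics/w5.png

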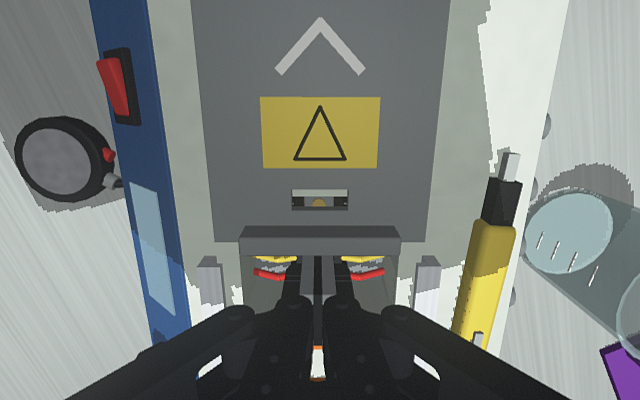

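Run:
```python
from h import *
th=np.radians(-16.7);R=np.array([[np.cos(th),-np.sin(th)],[np.sin(th),np.cos(th)]])
t=np.array([.4935,-.1105])-R@[.015,-.110]
P=r.camera_params("wrist")
for c in ((219,242),(437,242)):
    w=plane("wrist",c,.081,P)[:2];print((R.T@(w-t)*1000).round(1))
```

```text
[-30.4  -2. ]
[72.9 -2. ]
```

>>> {"name": "drive_tool", "arguments": {
  "commands": [
    {"x":0,"y":0,"z":-0.5,"spin":0,"grip":0},
    {"x":0,"y":0,"z":-1.1,"spin":0,"grip":0},
    {"x":0,"y":0,"z":-1.7,"spin":0,"grip":0},
    {"x":0,"y":0,"z":-2.3,"spin":0,"grip":0},
    {"x":0,"y":0,"z":-2.7,"spin":0,"grip":0},
    {"x":0,"y":0,"z":-2.9,"spin":0,"grip":0},
    {"x":0,"y":0,"z":-3.0,"spin":0,"grip":0},
    {"x":0,"y":0,"z":-3.0,"spin":0,"grip":0}
  ]
}}

```text
t: 6.9
tcp_pos: [0.5294, 0.0112, 0.0953]
tcp_rot: [2.376, 1.571, 0.515]
ft_force: [0.7, -0.4, 0.6]
finger_gap: 0.0
```

>>> {"name": "drive_tool", "arguments": {
  "commands": [
    {"x":0,"y":0,"z":0.6,"spin":0,"grip":0},
    {"x":-0.8,"y":0,"z":1.2,"spin":0,"grip":0},
    {"x":-2.5,"y":0,"z":1.6,"spin":0,"grip":0},
    {"x":-5.5,"y":0,"z":2.5,"spin":0,"grip":0},
    {"x":-9,"y":0,"z":4.5,"spin":0,"grip":0},
    {"x":-12,"y":0,"z":6.5,"spin":0,"grip":0},
    {"x":-12,"y":0,"z":6.5,"spin":0,"grip":0}
  ]
}}

```text
t: 7.78
tcp_pos: [0.5122, -0.0524, 0.2189]
tcp_rot: [1.723, 1.565, -0.14]
ft_force: [-0.3, -0.2, -0.7]
finger_gap: 0.0001
```

Run:
```python
from h import *
plan([.4935,-.1105,.095],np.radians(-16.6))
import pickle
P=r.camera_params("wrist");pickle.dump(P,open("pics/w6.pkl","wb"))
im=r.get_image("wrist");cv2.imwrite("pics/w6.png",im[:,:,::-1])
im=r.get_image("side");cv2.imwrite("pics/s6.png",cv2.resize(im[140:270,225:385],None,fx=5,fy=5,interpolation=cv2.INTER_CUBIC)[:600,:,::-1])
```

```text
t 7.775 tcp [ 0.5122 -0.0524  0.2189] f [-0.27 -0.21 -0.72] gap 0.00012615090277262288
spin -0.14 shift cm [12.38 -0.19  6.11]
```

View pics/w6.png

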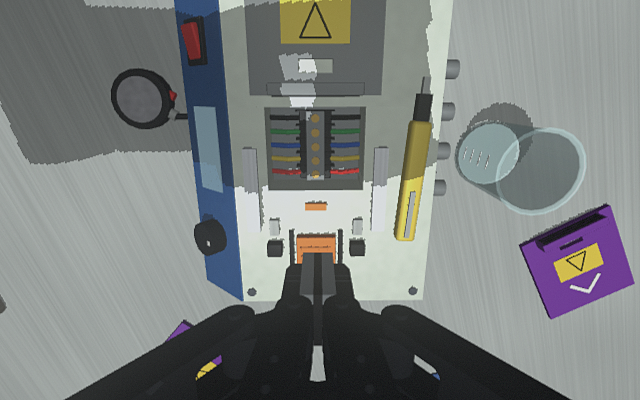

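View pics/s6.png

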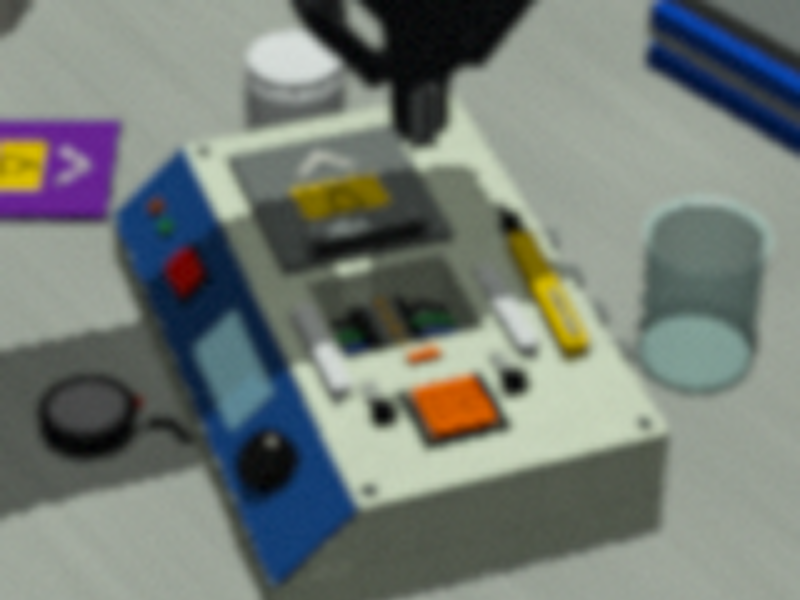

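Run:
```python
from h import *
import pickle;P=pickle.load(open("pics/w6.pkl","rb"))
th=np.radians(-16.7);R=np.array([[np.cos(th),-np.sin(th)],[np.sin(th),np.cos(th)]])
t=np.array([.4935,-.1105])-R@[.015,-.110]
for nm,c,z in (("opening L",(266,107),.075),("opening R",(364,107),.075),("cov L",(247,95),.081),("cov R",(383,95),.081)):
    print(nm,(R.T@(plane("wrist",c,z,P)[:2]-t)*1000).round(1))
im=r.get_image("wrist");cv2.imwrite("pics/w6c.png",cv2.resize(im[0:200,210:430],None,fx=3,fy=3)[:,:,::-1])
```

```text
opening L [-21.1  18.6]
opening R [55.6 18.5]
cov L [-34.3  27.7]
cov R [68.9 27.5]
```

View pics/w6c.png

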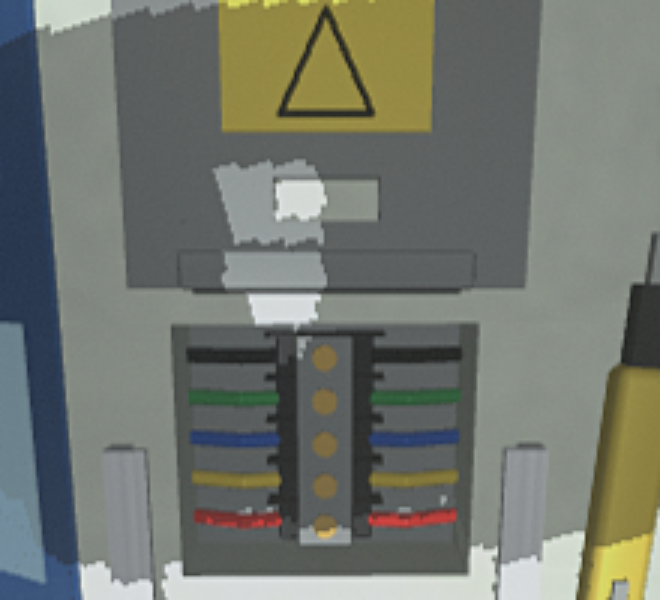

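```bash
python3 -c "
from h import *
print(r.get_obs()['t'],r.get_obs()['dq'].round(3));print(r.hand_in())"
```

```text
7.925 [ 0.009  0.02   0.006 -0.001  0.001 -0.   ]
the job is handed in; nothing more can be done
None
```

The terminal compartment is open and the job is handed in at t ≈ 7.9 s.

**What I did:** I pressed the orange tab to its stop with closed fingertips (about 3.4 N) and the grey cover jumped forward. I then lifted so the tab could come up, pushed the cover by its rib along the unit's +y, and backed the hand off to about 13 cm above the deck.

**Last checks:**
- **Cover:** in the final wrist view both trailing corners lie about 9 mm past the opening's edge. The cover is parallel to the unit and looks flat on the deck.
- **Tab and terminals:** the tab looks up again, and the terminals are fully visible. I kept the fingertips above deck height throughout.
- **Other items:** those visible in the last pictures show no sign of having moved. I checked them only by eye.

**Disagreement:** the wrist camera placed things about 2–3 mm off from where the arm and the other cameras put them. The 9 mm figure compares two edges in the same picture, so this offset largely cancels out.

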